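Find the soft rubber buffer with a sprung-pin hardness tester

ROBOT

A 7-joint arm with a two-finger parallel gripper is mounted at the origin on the work surface. World frame = base frame: x ahead of the robot, y to its left, z up, the work surface at z = 0. Lengths are in mm, angles in rad, forces in N, time in s.
With the tool pointing down it reaches from about 400 to 875 mm from the base axis. Payload 6.5 kg.
Tool frame: the origin (TCP) lies on the centre line of the jaws, within the pads' length; the fingertips stand 11 mm ahead of it and the grasp point (between the pads) lies 8 mm behind it; z points along the fingers, y is the direction in which the jaws open and shut (so a half turn about z gives the same grasp; the last joint's range is limited). The gripper opens to 85 mm and grips with 20 to 120 N. Pads are 22 mm wide; open, the fingers measure 114 mm over their backs; the gripper's body (76 mm by 85 mm) begins 54 mm behind the grasp point. The pads swing forward as they close: fully open they stand 13 mm farther back than shut.
Start: joints at [-1.306, 0.536, -0.004, 1.538, 0.003, 1.067, -0.071], TCP at [211.115, 614.753, 242.29] pointing down, gripper open.
Joint ranges: [-2.7, 2.7], [-0.37, 2.16], [-1.27, 1.26], [0.24, 2.4], [-1.31, 4.45], [0.19, 1.91], [-2.76, 2.76]. Speed limits (rad/s): [2.39, 2.39, 3.14, 3.14, 3.14, 3.14, 3.14].

INTERFACE

Orientations are given as a unit quaternion [x, y, z, w].
In Python, from cell import manip gives the robot as it stands.
- The arm moves only by the tool play_rows, never from a script. Its argument "moves" is a list of rows, each an object of numbers: "tx", "ty", "tz": the shift along the tool's x, y, z in mm; "ax", "ay", "az": the turn, a rotation vector about the tool's x, y, z in rad; "fingers": the closure in counts, from 0 (fully open) to 255 (shut). A call has 1 to 12 rows; each row is the pose to reach, as a shift and turn from the pose commanded when the call began, along the tool's axes at that moment; what a row does not reach only later rows make up. A row lasts 1/12 s, in which the tool goes at most 41.7 mm and 7.16 degrees, less where a joint would pass 70% of its speed; a pose out of reach is approached as far as the arm can. A call with a gripper value outside its range is refused whole. The fingers move at their own pace and stop on an object; the grip force is fixed at half the most. Time passes only in rows, so rows that repeat a pose let the fingers close. It gives the time, the measured TCP pose, the force and the opening at its end, in the units of the state.
- manip.get_state(): the state, without advancing time (a new reading comes with each control period).
- manip.grab_frame(name): name is "scene" or "top"; returns a dict with "img" (420x560x3 uint8, red, green, blue), "fx", "fy", "cx", "cy" (pixels), "rvec" (rotation vector, rad) and "tvec" (3), from world to camera coordinates, as OpenCV has them. Camera axes: x right, y down, z forward; pixel columns grow to the right and rows downward; lengths in mm; the calibration is good to about 2 mm. A picture is of the moment at which its call begins. There is no depth.
- manip.hand_in(): hands the job in, once; it reports no verdict.
The state is a dict: "clock": time; "joints": joint angles; "qd": joint speeds; "tau": joint torques, N m; "tcp_pos": TCP position; "ee_rot": TCP orientation; "wrist_force": force on the tool from outside, world axes, zero at the start; "ft_torque": the same for the moment, N m; "grip_width": finger opening in mm.
Only numpy, scipy, OpenCV 4.12 (cv2) and the standard library are available. Lean on these libraries where they do the work, as an engineer would, in place of code of your own. Each camera call takes 0.05 s, during which the arm holds its last target.

TASK

One of the four look-alike rubber buffers on the steel rail has gone soft in the middle. Take the sprung-pin tester from its ring and press its foot squarely and centrally down on the buffers, firmly but gently, to see how far the pin sinks in; then leave the tester standing freely upright on the soft buffer, foot flat on the rubber, to mark it for replacement. Never drop or tip the tester, and leave the other things on the table alone.

Things in the scene. Friction and masses are not known exactly. Their poses are not given: they have to be found in the camera images.
- tester_grip (a point): grip point of the hand-held hardness tester, on the axis of its round aluminium barrel (28 mm in diameter), 90 mm above the underside of its foot; z points up the barrel, x towards the dial. Grip from above across the tester's y, fingertips no lower than 65 mm above the foot. It starts upright on its parking ring.
- tester_foot (a point): centre of the underside of the tester's foot, axes as tester_grip; the sprung pin comes out here. The flat steel foot is 40 mm in diameter and 12 mm high, its underside a ring, 26 mm open in the middle. The tester's weight alone seats the foot on the soft buffer only; on a firm one it topples off the pin if let go.
- tester: the whole tester, 115 mm tall, about 0.37 kg; origin and axes as tester_foot. A round dial 44 mm across sits on its +x side, 20 to 60 mm out from the axis, 32 to 70 mm above the foot, facing outward and up at 45 degrees; its needle turns clockwise 0.55 rad per mm of pin.
- pin (a joint): how far the pin is pushed up into the tester (m): 0 = fully out, its round 6 mm tip 8 mm below the foot; 0.008 = tip level with the foot. Spring 0.9 N/mm, no preload. With the foot pressed flat on a firm buffer it reads 6 to 9 mm (pin force 5 to 8 N); on the soft one 2 to 3.5 mm (2 to 3 N), as the pin sinks 5 mm or more into the rubber.
- stand: the parking ring: a fixed aluminium ring 52 mm outside, 28 mm inside, 20 mm high, on the table; origin at the centre of its underside
- rail: the fixed steel rail, 80 mm (x) by 420 mm (y) by 14 mm high, lying on the table with the four buffers in a row along its y at +150, +50, -50 and -150 mm; origin at the centre of its underside
- pad_a: black rubber buffer at rail y = +150 mm: a round ring-shaped pad 56 mm in diameter, 22 mm high, its flat top 36 mm above the table, with a round 18 mm core level with it in the middle, where the pin goes in. Under the foot the ring gives 8 N/mm and is spoilt above 25 N. Origin: centre of its underside, on the rail. Any of the four may be the soft one
- pad_b: black rubber buffer at rail y = +50 mm: a round ring-shaped pad 56 mm in diameter, 22 mm high, its flat top 36 mm above the table, with a round 18 mm core level with it in the middle, where the pin goes in. Under the foot the ring gives 8 N/mm and is spoilt above 25 N. Origin: centre of its underside, on the rail. Any of the four may be the soft one
- pad_c: black rubber buffer at rail y = -50 mm: a round ring-shaped pad 56 mm in diameter, 22 mm high, its flat top 36 mm above the table, with a round 18 mm core level with it in the middle, where the pin goes in. Under the foot the ring gives 8 N/mm and is spoilt above 25 N. Origin: centre of its underside, on the rail. Any of the four may be the soft one
- pad_d: black rubber buffer at rail y = -150 mm: a round ring-shaped pad 56 mm in diameter, 22 mm high, its flat top 36 mm above the table, with a round 18 mm core level with it in the middle, where the pin goes in. Under the foot the ring gives 8 N/mm and is spoilt above 25 N. Origin: centre of its underside, on the rail. Any of the four may be the soft one
- offcut: loose piece of steel angle, 110 mm long, 40 mm legs; bystander
- magnet: grey triangular welding square, 18 mm thick, about 100 mm; bystander
- hammer: hammer lying down; bystander
- brush: brush lying down; bystander
- nut: large steel hexagon nut, 32 mm across flats, 16 mm high; bystander
- coupon: flat steel plate 100 x 40 x 8 mm; bystander
- puck: short steel round, 42 mm across, 30 mm high; bystander
Not all that is in view belongs to the job. Leave any green or turquoise look-alike of the tester alone.

How it is judged:
By the outcome, as a careful person would: the job done as asked, in the order asked, and still so for the second after the job is handed in, with the robot touching nothing.
It also fails if it takes over 61 s, if anything falls off the work surface, if the arm or the gripper's body presses on something with over 40 N, if the wrist force passes 120 N, or if a joint passes its speed limit or range.

## Working session

There is one attempt and no reset: what is moved stays moved. The work goes in short steps, Python scripts to look and compute and a tool call to move; the robot and the scene stay as the last step left them, time stands still between calls to the robot, and variables do not carry over. Pictures are saved under pics/ and viewed, and the job is handed in when it is done.

Besides the shell and the picture viewer there is one more tool, called by a JSON object that holds its "method" and its "body", one argument or row to a line. play_rows: Moves the arm, as the interface text tells. Its arguments: {"type":"object","properties":{"moves":{"type":"array","items":{"type":"object","properties":{"tx":{"type":"number"},"ty":{"type":"number"},"tz":{"type":"number"},"ax":{"type":"number"},"ay":{"type":"number"},"az":{"type":"number"},"fingers":{"type":"number"}}}}},"required":["moves"]}

```bash
mkdir -p pics; ls; python3 - <<'E'
from cell import manip
import cv2, numpy as np
print(manip.get_state())
for n in ("scene","top"):
    f=manip.grab_frame(n); cv2.imwrite(f"pics/{n}0.png",f["img"][:,:,::-1])
    R=cv2.Rodrigues(np.array(f["rvec"]))[0]; print(n,f["fx"],f["fy"],f["cx"],f["cy"],f["rvec"],f["tvec"],-R.T@np.array(f["tvec"]))
E
```

```text
pics
{'clock': 0.0, 'joints': array([-1.30620591,  0.53719981, -0.00444423,  1.53885864,  0.00257888,
        1.0672781 , -0.07121516]), 'qd': array([-0.00064755,  0.00024142, -0.00053445,  0.00068149,  0.00029879,
        0.00055758, -0.00069136]), 'tau': array([-9.75534458e-04, -5.83398414e+01,  1.04814425e+00, -2.59111243e+01,
        1.22909443e-02,  9.27230401e-03, -2.61585961e-05]), 'tcp_pos': array([210.92444393, 614.18768179, 241.39685024]), 'ee_rot': array([ 1.64616762e-01,  9.86357220e-01, -8.64382136e-04, -9.04656068e-05]), 'wrist_force': array([-0.25887913, -0.53579884, -0.26684349]), 'ft_torque': array([-0.00192702,  0.02093133,  0.01798289]), 'grip_width': 84.90608614708681}
scene 446.3607463655489 446.3607463655489 274.75215678018753 198.29889451727067 [ 1.42507914  2.08901605 -0.92111526] [ 173.7216473  -288.07216131 1964.58671254] [1586.15176142  447.97666689 1120.80561544]
top 522.0819029909709 522.0819029909709 279.4241725265938 207.12701397326103 [ 2.18172229 -2.14075789  0.11919419] [   4.56901436  564.64405873 1508.97313109] [ 389.87583742    8.4057987  1563.25617647]
```

View pics/scene0.png

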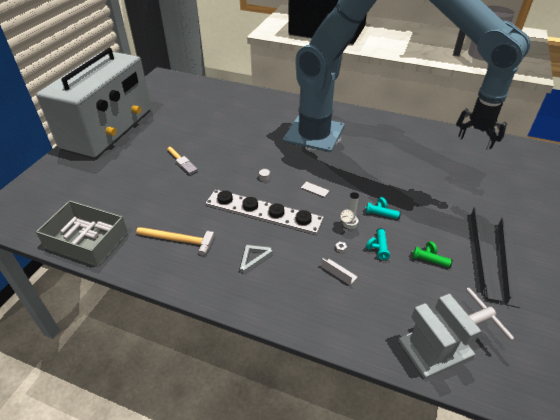

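View pics/top0.png

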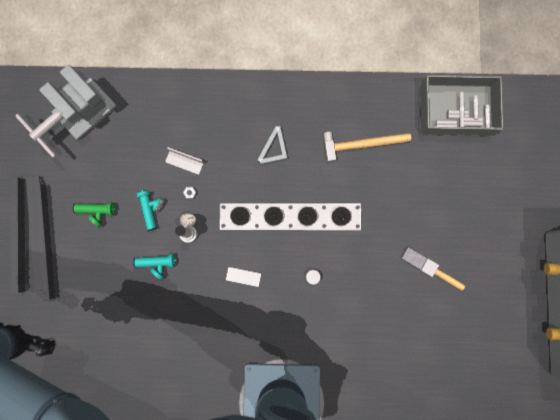

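The scene view shows the tester upright at about (352,215), with the rail and its four black buffers left of it. In the top view the tester is at (188,230) and the buffers at (240–342, 215). The turquoise and green look-alikes lie nearby. Next I'll zoom in.

```bash
cat > h.py <<'E'
import cv2, numpy as np
def cam(f):
    return np.array([[f["fx"],0,f["cx"]],[0,f["fy"],f["cy"]],[0,0,1]]),cv2.Rodrigues(np.array(f["rvec"]))[0],np.array(f["tvec"]).ravel()
def onplane(f,uv,z):
    K,R,t=cam(f); d=R.T@np.linalg.solve(K,[uv[0],uv[1],1]); c=-R.T@t
    return c+d*(z-c[2])/d[2]
def proj(f,P):
    K,R,t=cam(f); return cv2.projectPoints(np.array(P,float).reshape(-1,1,3),np.array(f["rvec"]),t,K,None)[0].reshape(-1,2)
def tri(f1,u1,f2,u2):
    P=[]
    for f in(f1,f2):
        K,R,t=cam(f); P.append(K@np.c_[R,t])
    X=cv2.triangulatePoints(P[0],P[1],np.array(u1,float),np.array(u2,float)).ravel(); return X[:3]/X[3]
def crop(f,name,u,v,w,h,s):
    im=f["img"][v:v+h,u:u+w,::-1]; cv2.imwrite(name,cv2.resize(im,None,fx=s,fy=s,interpolation=cv2.INTER_CUBIC))
E
python3 - <<'E'
from cell import manip
from h import *
import pickle
s=manip.grab_frame("scene");t=manip.grab_frame("top")
pickle.dump((s,t),open("f0.pkl","wb"))
crop(t,"pics/t1.png",160,180,210,80,3.8)
crop(t,"pics/t2.png",160,195,60,60,10)
crop(s,"pics/s1.png",320,180,60,60,10)
# rail: bright mask
g=cv2.cvtColor(t["img"],cv2.COLOR_RGB2GRAY)
m=(g[195:240,212:370]>120).astype(np.uint8); c=max(cv2.findContours(m,0,2)[0],key=cv2.contourArea)
c=c+np.array([212,195]); r=cv2.minAreaRect(c); print("rail",r,onplane(t,r[0],14)); b=cv2.boxPoints(r); print([onplane(t,p,14).round(1) for p in b])
m=(g[195:240,212:370]<55).astype(np.uint8)
m=cv2.bitwise_and(m,cv2.fillPoly(np.zeros_like(m),[cv2.convexHull(c-np.array([212,195]))],1))
for k in cv2.findContours(m,0,2)[0]:
    if cv2.contourArea(k)>100:
        (u,v),rad=cv2.minEnclosingCircle(k); print("pad",u+212,v+195,rad,onplane(t,(u+212,v+195),36).round(1))
E
```

```text
rail ((290.0, 216.5), (27.0, 142.0), 90.0) [539.00212749 -16.70126579  14.        ]
[array([575.5, 196.2,  14. ]), array([ 583.5, -228.1,   14. ]), array([ 502.7, -228.3,   14. ]), array([494.7, 193.6,  14. ])]
pad 340.75 216.0 8.310484886169434 [ 541.2 -165.4   36. ]
pad 307.0 216.0 8.24631118774414 [539.3 -66.3  36. ]
pad 273.3636360168457 215.6363639831543 8.09560489654541 [538.5  32.6  36. ]
pad 239.8783779144287 215.68918991088867 8.324797630310059 [536.5 131.   36. ]
```

View pics/t1.png

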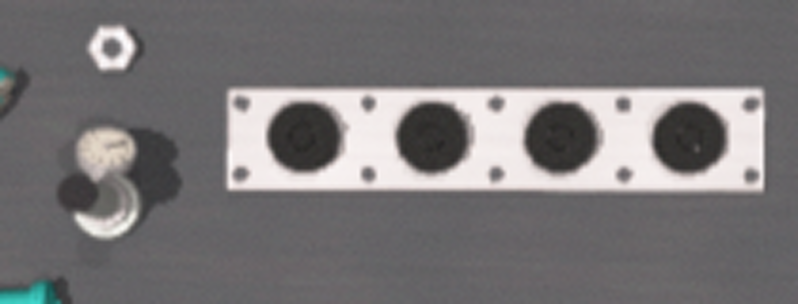

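View pics/t2.png

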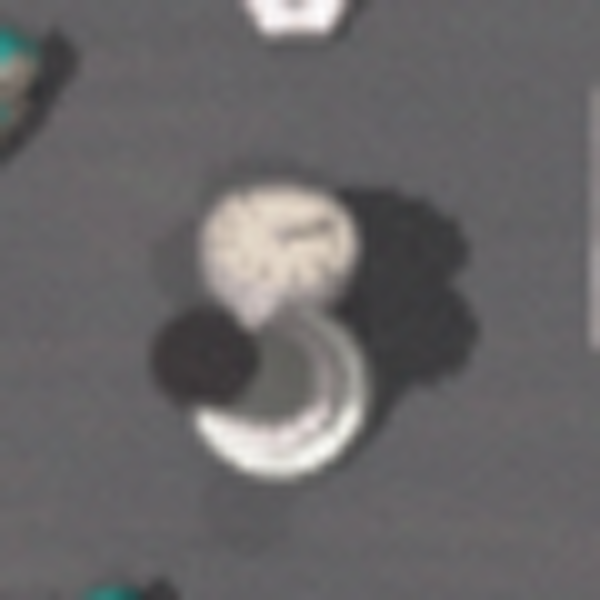

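View pics/s1.png

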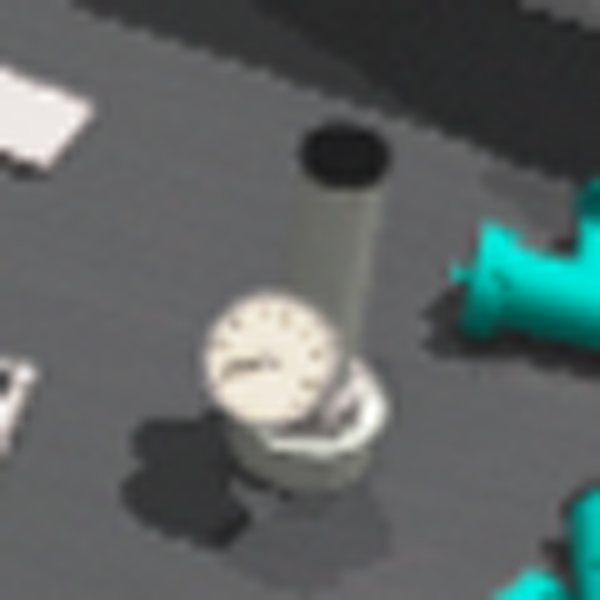

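```bash
python3 - <<'E'
from h import *
import pickle
s,t=pickle.load(open("f0.pkl","rb"))
def cap(f,u,v,w,h,th):
    g=cv2.cvtColor(f["img"],cv2.COLOR_RGB2GRAY)[v:v+h,u:u+w]; 
    G=cv2.resize(g,None,fx=10,fy=10,interpolation=cv2.INTER_CUBIC)
    c=max(cv2.findContours((G<th).astype(np.uint8),0,2)[0],key=cv2.contourArea)
    m=cv2.moments(c); e=cv2.fitEllipse(c); print(e,m['m00'])
    return np.array([u,v])+(np.array([m['m10'],m['m01']])/m['m00']+.5)/10-.5
ct=cap(t,170,225,16,14,70)
cs=cap(s,346,190,16,12,70)
print(ct,cs,tri(s,cs,t,ct),onplane(t,ct,135),onplane(s,cs,135))
# ring arcs: bright
g=cv2.cvtColor(t["img"],cv2.COLOR_RGB2GRAY)
def cir(P,z,x):
    a=np.linspace(0,2*np.pi,37); return proj(t,np.c_[x[0]+P*np.cos(a),x[1]+P*np.sin(a),0*a+z])
G=cv2.resize(g[225:250,175:205],None,fx=10,fy=10,interpolation=cv2.INTER_CUBIC)
c=max(cv2.findContours((G>150).astype(np.uint8),0,2)[0],key=cv2.contourArea)
h=cv2.convexHull(c)[:,0]; 
h=np.array([175,225])+(h+.5)/10-.5
P=np.array([onplane(t,p,20)[:2] for p in h]); print(P.round(0).tolist())
E
```

```text
((103.96045684814453, 57.782752990722656), (89.53419494628906, 99.43131256103516), 92.31743621826172) 6950.5
((84.3892593383789, 55.682281494140625), (66.68971252441406, 91.97965240478516), 95.09105682373047) 4804.5
[179.9919682  230.29886939] [353.99269955 195.09873209] [483.90935555 285.85086703 133.66127684] [483.68627546 286.06274731 135.        ] [485.71889317 285.46033252 135.        ]
[[492.0, 265.0], [492.0, 264.0], [491.0, 264.0], [490.0, 263.0], [488.0, 263.0], [480.0, 262.0], [475.0, 261.0], [473.0, 262.0], [473.0, 262.0], [470.0, 264.0], [469.0, 264.0], [464.0, 268.0], [463.0, 269.0], [459.0, 275.0], [457.0, 281.0], [457.0, 282.0], [457.0, 288.0], [457.0, 290.0], [457.0, 291.0], [458.0, 294.0], [458.0, 295.0], [459.0, 297.0], [461.0, 301.0], [463.0, 304.0], [464.0, 304.0], [467.0, 307.0], [470.0, 309.0], [471.0, 310.0], [472.0, 310.0], [472.0, 310.0], [474.0, 310.0], [475.0, 309.0], [475.0, 308.0], [492.0, 266.0]]
```

```bash
cat >> h.py <<'E'
from scipy.spatial.transform import Rotation as Ro
def dial(f,u,v,w,h,S=10):
    im=f["img"][v:v+h,u:u+w].astype(int)
    I=cv2.resize(im.astype(np.float32),None,fx=S,fy=S,interpolation=cv2.INTER_CUBIC)
    m=((I[...,0]-I[...,2]>15)&(I[...,0]>150)).astype(np.uint8)
    cs=cv2.findContours(m,0,2)[0]; c=cv2.convexHull(max(cs,key=cv2.contourArea)); e=cv2.fitEllipse(c)
    return np.array([u,v])+(np.array(e[0])+.5)/S-.5,e
E
python3 - <<'E'
from cell import manip
from h import *
import pickle
s,t=pickle.load(open("f0.pkl","rb"))
a,e=dial(s,338,205,20,22);b,e2=dial(t,177,210,22,18)
print(a,e,b,e2); X=tri(s,a,t,b); print(X, np.arctan2(X[1]-286,X[0]-484), onplane(t,b,71),onplane(s,a,71))
st=manip.get_state(); R=Ro.from_quat(st["ee_rot"]).as_matrix(); print(R.round(4)); 
E
```

```text
[346.67961502 215.50851746] ((91.29615020751953, 109.58517456054688), (124.63874816894531, 129.78170776367188), 36.59946060180664) [187.44949875 218.54788132] ((108.99498748779297, 89.97881317138672), (102.88304901123047, 145.95440673828125), 92.14515686035156)
[522.13248669 277.84500514  71.76899772] -0.21068580337466486 [522.05821042 278.46370896  71.        ] [521.66028381 277.09462611  71.        ]
[[-9.458e-01  3.247e-01 -3.000e-04]
 [ 3.247e-01  9.458e-01 -1.000e-03]
 [-1.000e-04 -1.100e-03 -1.000e+00]]
```

{"method": "play_rows", "body": {
  "moves": [
    {"tx":-365,"ty":-222.5,"tz":40,"az":-0.12,"fingers":0},
    {"tx":-365,"ty":-222.5,"tz":40,"az":-0.12},
    {"tx":-365,"ty":-222.5,"tz":40,"az":-0.12},
    {"tx":-365,"ty":-222.5,"tz":40,"az":-0.12},
    {"tx":-365,"ty":-222.5,"tz":40,"az":-0.12},
    {"tx":-365,"ty":-222.5,"tz":40,"az":-0.12},
    {"tx":-365,"ty":-222.5,"tz":40,"az":-0.12},
    {"tx":-365,"ty":-222.5,"tz":40,"az":-0.12},
    {"tx":-365,"ty":-222.5,"tz":40,"az":-0.12},
    {"tx":-365,"ty":-222.5,"tz":40,"az":-0.12},
    {"tx":-365,"ty":-222.5,"tz":40,"az":-0.12},
    {"tx":-365,"ty":-222.5,"tz":40,"az":-0.12}
  ]
}}

```text
invalid input at $.moves[0]: expected keys tx, ty, tz, ax, ay, az, fingers
```

```bash
cat > st.py <<'E'
from cell import manip
from h import *
st=manip.get_state(); R=Ro.from_quat(st["ee_rot"]).as_matrix()
print(round(st["clock"],2),"tcp",st["tcp_pos"].round(2),"F",st["wrist_force"].round(2),"T",st["ft_torque"].round(3),"w",round(st["grip_width"],1),"j",st["joints"].round(2)); print(R.round(4).tolist())
E
python3 st.py
```

```text
0.2 tcp [210.99 614.43 241.75] F [-0.22  0.51  0.24] T [-0.041  0.028  0.053] w 85.5 j [-1.31  0.54 -0.    1.54  0.    1.07 -0.07]
[[-0.9458, 0.3247, -0.0003], [0.3247, 0.9458, -0.001], [-0.0001, -0.0011, -1.0]]
```

{"method": "play_rows", "body": {
  "moves": [
    {"tx":-365,"ty":-222.5,"tz":40,"ax":0,"ay":0,"az":-0.12,"fingers":0},
    {"tx":-365,"ty":-222.5,"tz":40,"ax":0,"ay":0,"az":-0.12,"fingers":0},
    {"tx":-365,"ty":-222.5,"tz":40,"ax":0,"ay":0,"az":-0.12,"fingers":0},
    {"tx":-365,"ty":-222.5,"tz":40,"ax":0,"ay":0,"az":-0.12,"fingers":0},
    {"tx":-365,"ty":-222.5,"tz":40,"ax":0,"ay":0,"az":-0.12,"fingers":0},
    {"tx":-365,"ty":-222.5,"tz":40,"ax":0,"ay":0,"az":-0.12,"fingers":0},
    {"tx":-365,"ty":-222.5,"tz":40,"ax":0,"ay":0,"az":-0.12,"fingers":0},
    {"tx":-365,"ty":-222.5,"tz":40,"ax":0,"ay":0,"az":-0.12,"fingers":0},
    {"tx":-365,"ty":-222.5,"tz":40,"ax":0,"ay":0,"az":-0.12,"fingers":0},
    {"tx":-365,"ty":-222.5,"tz":40,"ax":0,"ay":0,"az":-0.12,"fingers":0},
    {"tx":-365,"ty":-222.5,"tz":40,"ax":0,"ay":0,"az":-0.12,"fingers":0},
    {"tx":-365,"ty":-222.5,"tz":40,"ax":0,"ay":0,"az":-0.12,"fingers":0}
  ]
}}

```text
clock: 1.2
tcp_pos: [487.0, 280.8, 201.9]
ee_rot: [0.109, 0.994, -0.001, 0.001]
wrist_force: [0.6, -0.4, 0.4]
grip_width: 85.9
```

```bash
python3 st.py; python3 - <<'E'
from cell import manip
from h import *
s=manip.grab_frame("scene");t=manip.grab_frame("top")
crop(s,"pics/s2.png",310,120,90,120,5)
E
```

```text
1.2 tcp [486.99 280.8  201.94] F [ 0.62 -0.41  0.35] T [-0.021  0.015 -0.02 ] w 85.9 j [-0.66  0.44  0.07  1.82 -0.03  0.89  0.78]
[[-0.9762, 0.217, 0.0009], [0.217, 0.9762, -0.0025], [-0.0015, -0.0023, -1.0]]
```

View pics/s2.png

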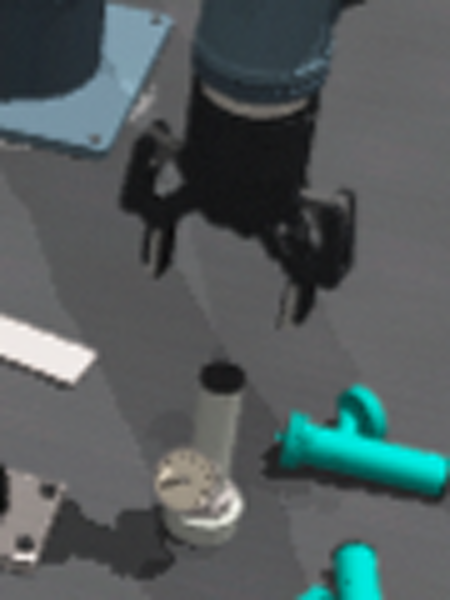

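The open jaws hang above the tester and straddle the black cap at crop (222,378).

```bash
python3 st.py
```

```text
1.3 tcp [483.77 285.99 202.16] F [-0.37 -0.3   0.69] T [ 0.019  0.023 -0.006] w 85.5 j [-0.66  0.43  0.06  1.82 -0.03  0.89  0.78]
[[-0.9777, 0.21, -0.0007], [0.21, 0.9777, 0.0003], [0.0007, 0.0002, -1.0]]
```

{"method": "play_rows", "body": {
  "moves": [
    {"tx":0,"ty":0,"tz":25,"ax":0,"ay":0,"az":0,"fingers":0},
    {"tx":0,"ty":0,"tz":50,"ax":0,"ay":0,"az":0,"fingers":0},
    {"tx":0,"ty":0,"tz":75,"ax":0,"ay":0,"az":0,"fingers":0},
    {"tx":0,"ty":0,"tz":90,"ax":0,"ay":0,"az":0,"fingers":0},
    {"tx":0,"ty":0,"tz":98,"ax":0,"ay":0,"az":0,"fingers":0},
    {"tx":0,"ty":0,"tz":98,"ax":0,"ay":0,"az":0,"fingers":0}
  ]
}}

```text
clock: 1.8
tcp_pos: [481.9, 287.0, 102.8]
ee_rot: [0.104, 0.995, -0.001, -0.001]
wrist_force: [-0.3, -0.5, 0.9]
grip_width: 85.0
```

{"method": "play_rows", "body": {
  "moves": [
    {"tx":0,"ty":0,"tz":0,"ax":0,"ay":0,"az":0,"fingers":90},
    {"tx":0,"ty":0,"tz":0,"ax":0,"ay":0,"az":0,"fingers":130},
    {"tx":0,"ty":0,"tz":0,"ax":0,"ay":0,"az":0,"fingers":150},
    {"tx":0,"ty":0,"tz":0,"ax":0,"ay":0,"az":0,"fingers":170},
    {"tx":0,"ty":0,"tz":0,"ax":0,"ay":0,"az":0,"fingers":190},
    {"tx":0,"ty":0,"tz":0,"ax":0,"ay":0,"az":0,"fingers":220},
    {"tx":0,"ty":0,"tz":0,"ax":0,"ay":0,"az":0,"fingers":255},
    {"tx":0,"ty":0,"tz":0,"ax":0,"ay":0,"az":0,"fingers":255}
  ]
}}

```text
clock: 2.47
tcp_pos: [484.7, 286.2, 105.2]
ee_rot: [0.105, 0.994, 0.001, 0.001]
wrist_force: [-0.3, 0.4, 6.7]
grip_width: 27.1
```

```bash
python3 st.py; python3 - <<'E'
from cell import manip
from h import *
s=manip.grab_frame("scene");t=manip.grab_frame("top")
crop(s,"pics/s3.png",310,120,90,120,5)
E
python3 st.py
```

```text
2.47 tcp [484.67 286.24 105.23] F [-0.25  0.43  6.7 ] T [-0.043  0.253 -0.029] w 27.1 j [-0.65  0.58  0.05  1.87 -0.04  0.69  0.78]
[[-0.9779, 0.2093, 0.0013], [0.2093, 0.9779, 0.001], [-0.001, 0.0013, -1.0]]
2.57 tcp [484.64 286.28 105.2 ] F [-1.71  0.55  6.43] T [-0.126  0.214 -0.026] w 26.6 j [-0.65  0.58  0.05  1.87 -0.04  0.69  0.78]
[[-0.9779, 0.2092, 0.0012], [0.2092, 0.9779, 0.001], [-0.001, 0.0013, -1.0]]
```

View pics/s3.png

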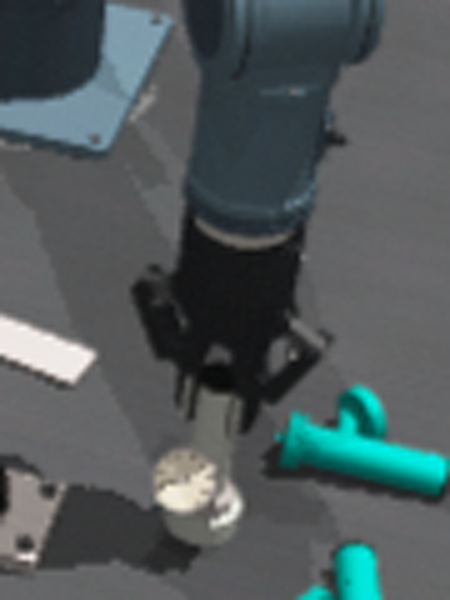

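{"method": "play_rows", "body": {
  "moves": [
    {"tx":0,"ty":0,"tz":-6,"ax":0,"ay":0,"az":0,"fingers":255},
    {"tx":0,"ty":0,"tz":-15,"ax":0,"ay":0,"az":0,"fingers":255},
    {"tx":0,"ty":0,"tz":-30,"ax":0,"ay":0,"az":0,"fingers":255},
    {"tx":0,"ty":0,"tz":-45,"ax":0,"ay":0,"az":0,"fingers":255},
    {"tx":0,"ty":0,"tz":-60,"ax":0,"ay":0,"az":0,"fingers":255},
    {"tx":0,"ty":0,"tz":-75,"ax":0,"ay":0,"az":0,"fingers":255},
    {"tx":0,"ty":0,"tz":-80,"ax":0,"ay":0,"az":0,"fingers":255},
    {"tx":0,"ty":0,"tz":-80,"ax":0,"ay":0,"az":0,"fingers":255},
    {"tx":0,"ty":0,"tz":-80,"ax":0,"ay":0,"az":0,"fingers":255}
  ]
}}

```text
clock: 3.32
tcp_pos: [483.7, 285.5, 184.0]
ee_rot: [0.105, 0.994, -0.0, -0.0]
wrist_force: [-0.4, -0.1, -5.1]
grip_width: 26.4
```

```bash
python3 - <<'E'
from cell import manip
from h import *
import pickle
s=manip.grab_frame("scene");t=manip.grab_frame("top")
pickle.dump((s,t),open("f1.pkl","wb"))
crop(s,"pics/s4.png",310,120,90,120,5)
crop(t,"pics/t4.png",150,190,90,80,6)
E
python3 st.py
```

```text
3.42 tcp [483.31 285.24 183.23] F [-0.53 -0.05 -3.75] T [-0.034  0.04   0.008] w 26.8 j [-0.66  0.46  0.06  1.83 -0.04  0.85  0.78]
[[-0.9779, 0.2092, -0.0018], [0.2092, 0.9779, -0.0013], [0.0014, -0.0016, -1.0]]
```

View pics/s4.png

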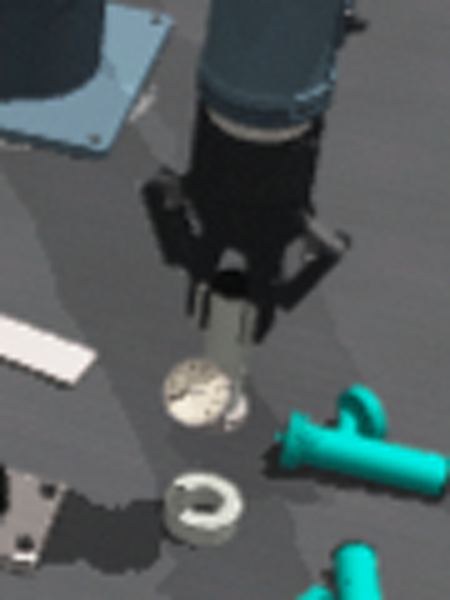

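View pics/t4.png

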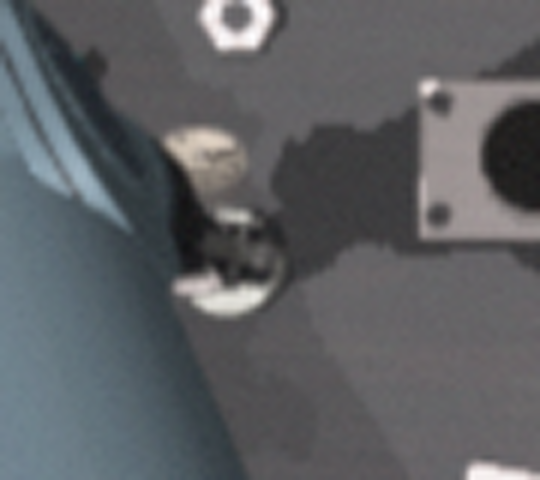

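Lifted: the ring is empty at crop (203,508), and the tester looks upright in the jaws with its dial at (198,392). I'll check the tilt and slip numerically.

```bash
python3 - <<'E'
from h import *
import pickle
s,t=pickle.load(open("f1.pkl","rb"))
a,e=dial(s,338,188,20,20);print(a,e)
print("expected",proj(s,[520.8,277,149.8]))
b,e2=dial(t,172,206,22,18); print(b,e2,proj(t,[520.8,277,149.8]))
# pads in scene, precise
s0,t0=pickle.load(open("f0.pkl","rb"))
for n,p in zip("dcba",[(340.75,216),(307,216),(273.36,215.64),(239.88,215.69)]):
    P=onplane(t0,p,36); print(n,P.round(1),proj(s0,P).round(1))
crop(s0,"pics/s0p.png",200,180,130,55,6)
# rail holes/corners via scene
g=cv2.cvtColor(s0["img"],cv2.COLOR_RGB2GRAY)
G=cv2.resize(g[180:235,200:330],None,fx=6,fy=6,interpolation=cv2.INTER_CUBIC)
for k in cv2.findContours((G<50).astype(np.uint8),0,2)[0]:
    if cv2.contourArea(k)>1500:
        e=cv2.fitEllipse(k); c=np.array([200,180])+(np.array(e[0])+.5)/6-.5; print(c.round(2),cv2.boundingRect(k),onplane(s0,c,34).round(1))
E
```

```text
[348.90548096 198.25873947] ((113.5548095703125, 107.08739471435547), (119.57610321044922, 129.4464569091797), 69.76637268066406)
expected [[349.24104556 197.90339962]]
[182.9539711  214.36180954] ((114.03971099853516, 88.11809539794922), (69.08853149414062, 114.54901885986328), 91.18400573730469) [[182.8324251  216.36503097]]
d [ 541.2 -165.4   36. ] [[225.3 194.7]]
c [539.3 -66.3  36. ] [[250.5 201.1]]
b [538.5  32.6  36. ] [[276.4 207.9]]
a [536.5 131.   36. ] [[303.2 214.7]]
[303.23 217.57] (575, 185, 90, 85) [547.6 134.9  34. ]
[276.21 210.54] (415, 145, 88, 83) [549.   35.8  34. ]
[249.84 203.81] (259, 104, 87, 82) [550.9 -63.8  34. ]
[224.59 197.29] (107, 68, 87, 77) [ 552.5 -162.7   34. ]
```

View pics/s0p.png

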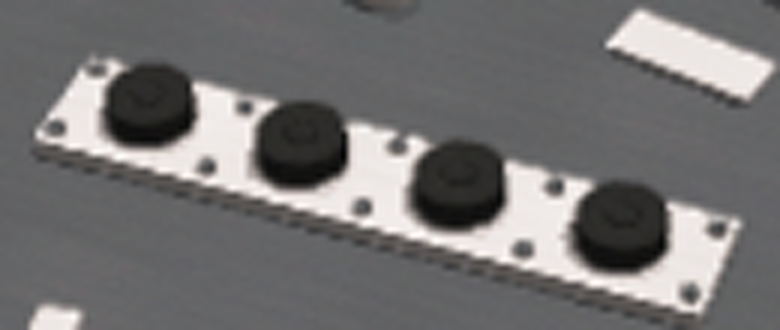

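Core centres in the scene crop are at (150,95), (302,130), (460,172) and (623,213), which agree with the top-view projections to about 0.6 px. Moving over pad a.

{"method": "play_rows", "body": {
  "moves": [
    {"tx":-15,"ty":-24,"tz":0,"ax":0,"ay":0,"az":0,"fingers":255},
    {"tx":-30,"ty":-49,"tz":0,"ax":0,"ay":0,"az":0,"fingers":255},
    {"tx":-45,"ty":-74,"tz":0,"ax":0,"ay":0,"az":0,"fingers":255},
    {"tx":-60,"ty":-99,"tz":0,"ax":0,"ay":0,"az":0,"fingers":255},
    {"tx":-75,"ty":-124,"tz":5,"ax":0,"ay":0,"az":0,"fingers":255},
    {"tx":-83.3,"ty":-138.7,"tz":15,"ax":0,"ay":0,"az":0,"fingers":255},
    {"tx":-83.3,"ty":-138.7,"tz":30,"ax":0,"ay":0,"az":0,"fingers":255},
    {"tx":-83.3,"ty":-138.7,"tz":40,"ax":0,"ay":0,"az":0,"fingers":255},
    {"tx":-83.3,"ty":-138.7,"tz":43,"ax":0,"ay":0,"az":0,"fingers":255},
    {"tx":-83.3,"ty":-138.7,"tz":43,"ax":0,"ay":0,"az":0,"fingers":255},
    {"tx":-83.3,"ty":-138.7,"tz":43,"ax":0,"ay":0,"az":0,"fingers":255}
  ]
}}

```text
clock: 4.33
tcp_pos: [536.2, 133.8, 141.2]
ee_rot: [0.104, 0.995, 0.0, -0.0]
wrist_force: [0.2, -0.3, -4.7]
grip_width: 26.9
```

```bash
cat > look.py <<'E'
import sys
from cell import manip
from h import *
import pickle
n,u,v=sys.argv[1],int(sys.argv[2]),int(sys.argv[3])
s=manip.grab_frame("scene"); pickle.dump(s,open(f"{n}.pkl","wb"))
crop(s,f"pics/{n}.png",u,v,60,60,10)
E
python3 look.py a1 275 170;python3 st.py
```

```text
4.38 tcp [536.62 133.76 141.66] F [ 0.61  0.35 -4.72] T [ 0.021 -0.047  0.031] w 26.8 j [-0.39  0.51  0.09  1.88 -0.06  0.76  1.09]
[[-0.9782, 0.2078, 0.0005], [0.2078, 0.9782, 0.0005], [-0.0004, 0.0006, -1.0]]
```

View pics/a1.png

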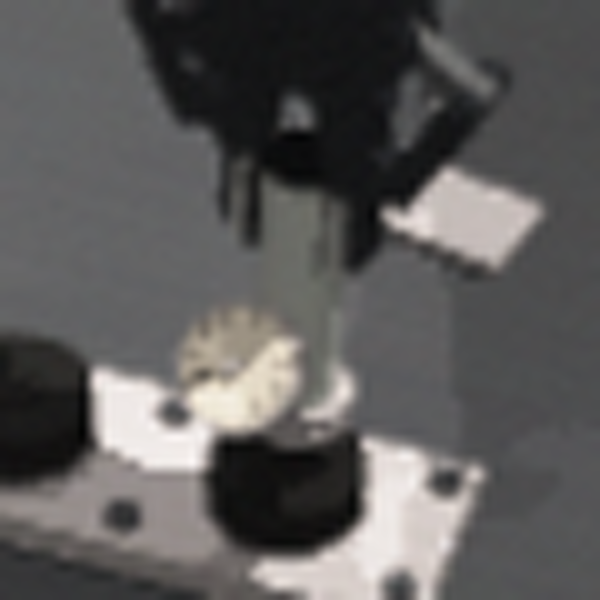

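```bash
python3 - <<'E'
from h import *
import pickle
s=pickle.load(open("a1.pkl","rb"))
a=np.linspace(0,6.283,73)
im=cv2.imread("pics/a1.png")
for (x,y,r,z,c) in [(536.6,133.7,20,68.4,(0,0,255)),(536.6,133.7,20,56.4,(0,128,255)),(536.6,133.7,14,171.4,(0,255,0)),(536.5,132.8,28,36,(255,0,0)),(536.5,132.8,28,14,(255,0,255))]:
    p=proj(s,np.c_[x+r*np.cos(a),y+r*np.sin(a),0*a+z]); p=((p-[275,170]+.5)*10-.5)
    cv2.polylines(im,[p.round().astype(int)],True,c,1)
cv2.imwrite("pics/a1o.png",im)
E
```

```text
(no output)
```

View pics/a1o.png

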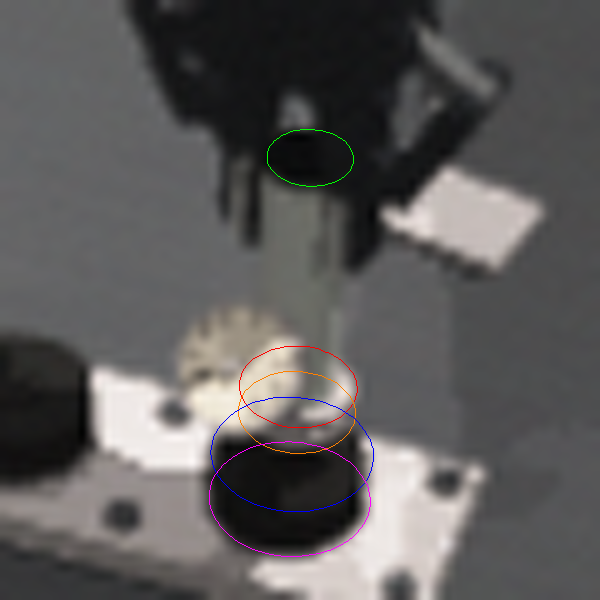

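The overlay agrees with the image to about 0.5 px, so the foot is centred over pad a to about 2 mm. Pressing gently.

{"method": "play_rows", "body": {
  "moves": [
    {"tx":0,"ty":-1.2,"tz":6,"ax":0,"ay":0,"az":0,"fingers":255},
    {"tx":0,"ty":-1.2,"tz":11,"ax":0,"ay":0,"az":0,"fingers":255},
    {"tx":0,"ty":-1.2,"tz":13,"ax":0,"ay":0,"az":0,"fingers":255},
    {"tx":0,"ty":-1.2,"tz":15,"ax":0,"ay":0,"az":0,"fingers":255},
    {"tx":0,"ty":-1.2,"tz":17,"ax":0,"ay":0,"az":0,"fingers":255},
    {"tx":0,"ty":-1.2,"tz":18.5,"ax":0,"ay":0,"az":0,"fingers":255},
    {"tx":0,"ty":-1.2,"tz":20,"ax":0,"ay":0,"az":0,"fingers":255},
    {"tx":0,"ty":-1.2,"tz":20,"ax":0,"ay":0,"az":0,"fingers":255},
    {"tx":0,"ty":-1.2,"tz":20,"ax":0,"ay":0,"az":0,"fingers":255}
  ]
}}

```text
clock: 5.13
tcp_pos: [536.4, 131.6, 121.6]
ee_rot: [0.105, 0.994, 0.0, 0.0]
wrist_force: [-0.9, -0.7, 2.2]
grip_width: 26.6
```

```bash
python3 st.py; python3 look.py a2 275 170;python3 st.py
```

```text
5.13 tcp [536.4  131.57 121.56] F [-0.85 -0.71  2.22] T [-0.081  0.39  -0.017] w 26.6 j [-0.39  0.54  0.08  1.89 -0.07  0.71  1.09]
[[-0.9779, 0.2093, 0.0003], [0.2093, 0.9779, 0.0001], [-0.0002, 0.0002, -1.0]]
5.18 tcp [536.36 131.56 121.54] F [-1.99 -0.05  1.86] T [-0.159  0.391  0.036] w 26.4 j [-0.39  0.54  0.08  1.89 -0.07  0.71  1.09]
[[-0.9779, 0.2092, 0.0002], [0.2092, 0.9779, 0.0001], [-0.0002, 0.0001, -1.0]]
```

View pics/a2.png

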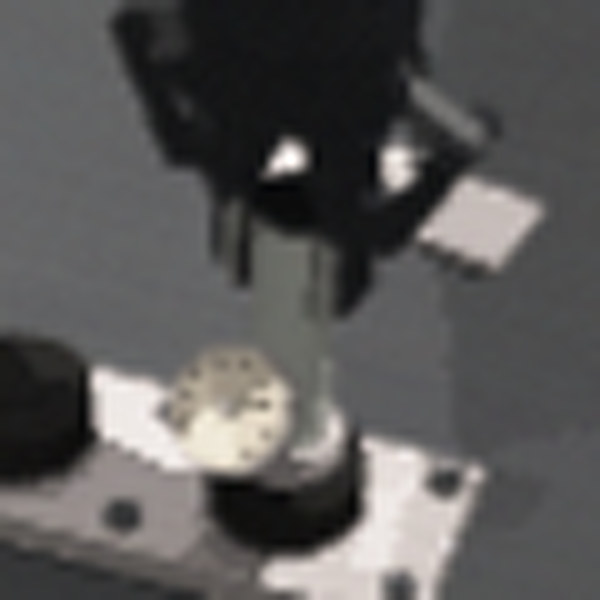

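{"method": "play_rows", "body": {
  "moves": [
    {"tx":0,"ty":0,"tz":1,"ax":0,"ay":0,"az":0,"fingers":255},
    {"tx":0,"ty":0,"tz":2,"ax":0,"ay":0,"az":0,"fingers":255},
    {"tx":0,"ty":0,"tz":2.5,"ax":0,"ay":0,"az":0,"fingers":255},
    {"tx":0,"ty":0,"tz":2.5,"ax":0,"ay":0,"az":0,"fingers":255},
    {"tx":0,"ty":0,"tz":2.5,"ax":0,"ay":0,"az":0,"fingers":255}
  ]
}}

```text
clock: 5.6
tcp_pos: [536.7, 131.6, 120.0]
ee_rot: [0.105, 0.994, 0.0, 0.0]
wrist_force: [-4.8, -1.3, 12.1]
grip_width: 27.0
```

```bash
python3 st.py; python3 look.py a3 275 170;python3 st.py; python3 look.py a4 275 170;python3 st.py
```

```text
5.6 tcp [536.66 131.58 119.97] F [-4.8  -1.35 12.06] T [-0.404  1.164  0.065] w 27.0 j [-0.39  0.54  0.08  1.89 -0.07  0.71  1.1 ]
[[-0.9778, 0.2093, 0.0007], [0.2093, 0.9778, 0.0003], [-0.0007, 0.0004, -1.0]]
5.65 tcp [536.67 131.6  119.98] F [-3.51 -0.72 12.53] T [-0.388  1.154 -0.021] w 26.5 j [-0.39  0.54  0.08  1.89 -0.07  0.71  1.1 ]
[[-0.9779, 0.2092, 0.0007], [0.2092, 0.9779, 0.0003], [-0.0007, 0.0004, -1.0]]
5.7 tcp [536.68 131.6  119.99] F [-4.25 -0.75 12.19] T [-0.381  1.116 -0.035] w 26.7 j [-0.39  0.54  0.08  1.89 -0.07  0.71  1.1 ]
[[-0.9778, 0.2093, 0.0008], [0.2093, 0.9778, 0.0003], [-0.0007, 0.0005, -1.0]]
```

View pics/a3.png

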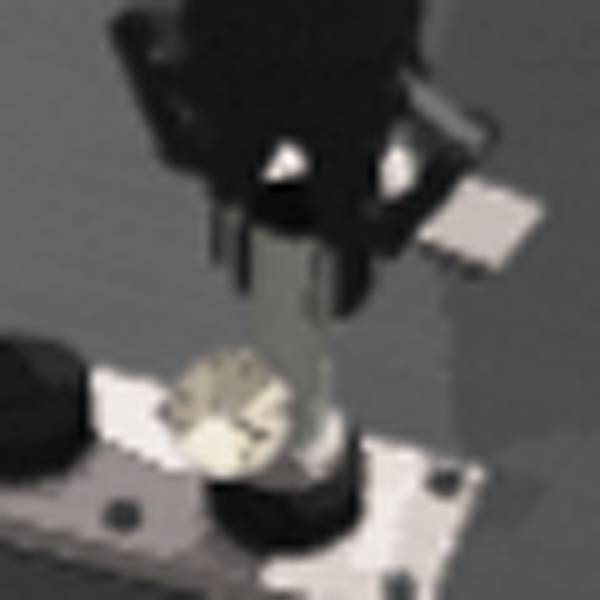

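The needle turned clockwise from about 8 o'clock to about 4:30, roughly 7 mm, with 16 N on the pad. So pad a is firm. On to pad b.

{"method": "play_rows", "body": {
  "moves": [
    {"tx":0,"ty":0,"tz":-10,"ax":0,"ay":0,"az":0,"fingers":255},
    {"tx":0,"ty":0,"tz":-24,"ax":0,"ay":0,"az":0,"fingers":255},
    {"tx":-7,"ty":-30,"tz":-24,"ax":0,"ay":0,"az":0,"fingers":255},
    {"tx":-14,"ty":-60,"tz":-24,"ax":0,"ay":0,"az":0,"fingers":255},
    {"tx":-20,"ty":-85,"tz":-24,"ax":0,"ay":0,"az":0,"fingers":255},
    {"tx":-22.5,"ty":-97.5,"tz":-24,"ax":0,"ay":0,"az":0,"fingers":255},
    {"tx":-22.5,"ty":-97.5,"tz":-23,"ax":0,"ay":0,"az":0,"fingers":255},
    {"tx":-22.5,"ty":-97.5,"tz":-20,"ax":0,"ay":0,"az":0,"fingers":255},
    {"tx":-22.5,"ty":-97.5,"tz":-20,"ax":0,"ay":0,"az":0,"fingers":255},
    {"tx":-22.5,"ty":-97.5,"tz":-20,"ax":0,"ay":0,"az":0,"fingers":255}
  ]
}}

```text
clock: 6.53
tcp_pos: [537.6, 33.4, 138.4]
ee_rot: [0.104, 0.995, 0.0, -0.0]
wrist_force: [0.3, 0.3, -3.7]
grip_width: 26.5
```

```bash
python3 look.py b1 248 165;python3 st.py
```

```text
6.58 tcp [537.74  33.19 138.57] F [ 0.19 -0.1  -3.66] T [-0.038  0.037 -0.02 ] w 26.9 j [-0.22  0.49  0.1   1.92 -0.07  0.73  1.28]
[[-0.9784, 0.2068, -0.0004], [0.2068, 0.9784, 0.0007], [0.0005, 0.0006, -1.0]]
```

View pics/b1.png

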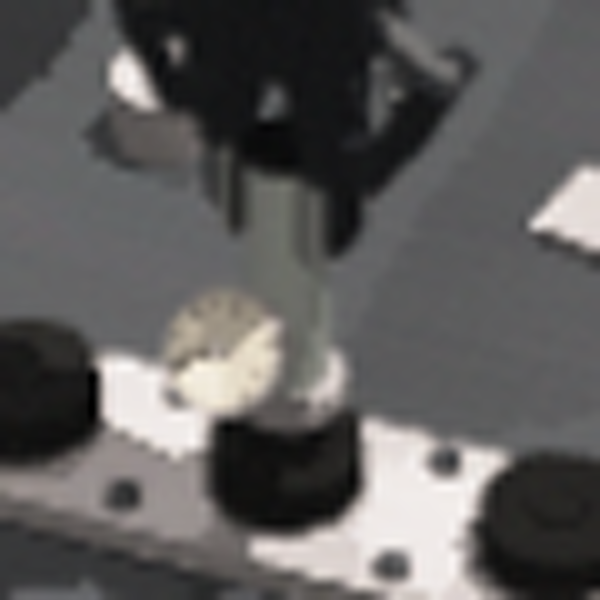

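The tester hangs centred over pad b, with the pad at crop (287,465) and the foot right above it. Pressing.

{"method": "play_rows", "body": {
  "moves": [
    {"tx":0,"ty":0,"tz":5,"ax":0,"ay":0,"az":0,"fingers":255},
    {"tx":0,"ty":0,"tz":9,"ax":0,"ay":0,"az":0,"fingers":255},
    {"tx":0,"ty":0,"tz":11,"ax":0,"ay":0,"az":0,"fingers":255},
    {"tx":0,"ty":0,"tz":13,"ax":0,"ay":0,"az":0,"fingers":255},
    {"tx":0,"ty":0,"tz":15,"ax":0,"ay":0,"az":0,"fingers":255},
    {"tx":0,"ty":0,"tz":17,"ax":0,"ay":0,"az":0,"fingers":255},
    {"tx":0,"ty":0,"tz":18.5,"ax":0,"ay":0,"az":0,"fingers":255},
    {"tx":0,"ty":0,"tz":19.5,"ax":0,"ay":0,"az":0,"fingers":255},
    {"tx":0,"ty":0,"tz":19.5,"ax":0,"ay":0,"az":0,"fingers":255},
    {"tx":0,"ty":0,"tz":19.5,"ax":0,"ay":0,"az":0,"fingers":255},
    {"tx":0,"ty":0,"tz":19.5,"ax":0,"ay":0,"az":0,"fingers":255}
  ]
}}

```text
clock: 7.5
tcp_pos: [538.3, 31.8, 120.3]
ee_rot: [0.105, 0.994, 0.0, 0.0]
wrist_force: [-3.5, 1.7, 8.7]
grip_width: 26.5
```

```bash
python3 look.py b2 248 165;python3 st.py
```

```text
7.55 tcp [538.26  31.84 120.35] F [-2.78  1.14  9.01] T [ 0.363  0.943 -0.031] w 26.9 j [-0.22  0.52  0.09  1.93 -0.07  0.7   1.28]
[[-0.9779, 0.2092, 0.0008], [0.2092, 0.9779, 0.0006], [-0.0007, 0.0008, -1.0]]
```

View pics/b2.png

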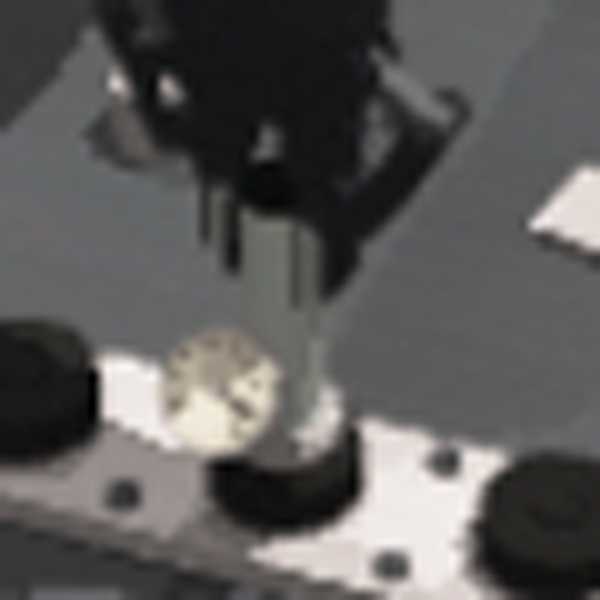

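Pad b is firm too: the needle is at about 4:15, close to pad a, with 13 N on the pad. On to pad c.

{"method": "play_rows", "body": {
  "moves": [
    {"tx":0,"ty":0,"tz":-10,"ax":0,"ay":0,"az":0,"fingers":255},
    {"tx":0,"ty":0,"tz":-24,"ax":0,"ay":0,"az":0,"fingers":255},
    {"tx":-7,"ty":-30,"tz":-24,"ax":0,"ay":0,"az":0,"fingers":255},
    {"tx":-14,"ty":-60,"tz":-24,"ax":0,"ay":0,"az":0,"fingers":255},
    {"tx":-20,"ty":-85,"tz":-24,"ax":0,"ay":0,"az":0,"fingers":255},
    {"tx":-22.5,"ty":-97.5,"tz":-24,"ax":0,"ay":0,"az":0,"fingers":255},
    {"tx":-22.5,"ty":-97.5,"tz":-23,"ax":0,"ay":0,"az":0,"fingers":255},
    {"tx":-22.5,"ty":-97.5,"tz":-20,"ax":0,"ay":0,"az":0,"fingers":255},
    {"tx":-22.5,"ty":-97.5,"tz":-20,"ax":0,"ay":0,"az":0,"fingers":255},
    {"tx":-22.5,"ty":-97.5,"tz":-20,"ax":0,"ay":0,"az":0,"fingers":255}
  ]
}}

```text
clock: 8.38
tcp_pos: [539.2, -66.7, 138.9]
ee_rot: [0.104, 0.995, 0.0, -0.0]
wrist_force: [0.9, 0.8, -4.2]
grip_width: 26.7
```

```bash
python3 look.py c1 222 158;python3 st.py
```

```text
8.43 tcp [539.41 -66.84 139.09] F [-0.07  1.35 -3.5 ] T [-0.013  0.002  0.005] w 26.9 j [-0.04  0.5   0.11  1.91 -0.08  0.74  1.47]
[[-0.9784, 0.2069, -0.0005], [0.2069, 0.9784, 0.0008], [0.0007, 0.0007, -1.0]]
```

View pics/c1.png

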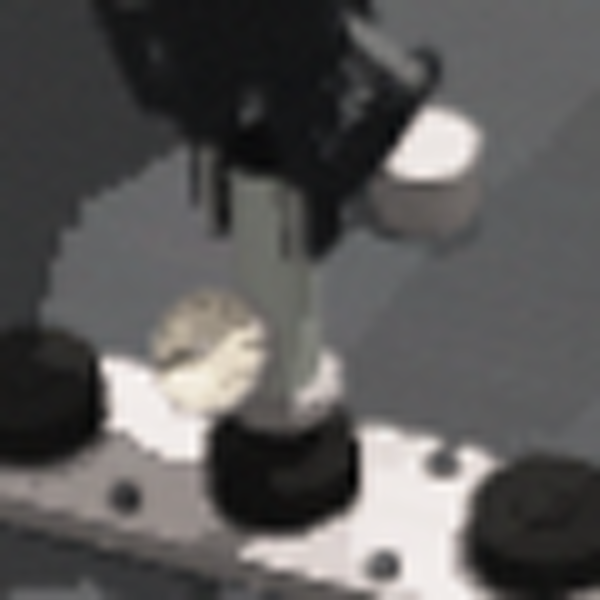

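The foot is centred over pad c, and the puck at (430,170) is well clear below the fingers. Pressing.

{"method": "play_rows", "body": {
  "moves": [
    {"tx":0,"ty":0,"tz":5,"ax":0,"ay":0,"az":0,"fingers":255},
    {"tx":0,"ty":0,"tz":9,"ax":0,"ay":0,"az":0,"fingers":255},
    {"tx":0,"ty":0,"tz":11,"ax":0,"ay":0,"az":0,"fingers":255},
    {"tx":0,"ty":0,"tz":13,"ax":0,"ay":0,"az":0,"fingers":255},
    {"tx":0,"ty":0,"tz":15,"ax":0,"ay":0,"az":0,"fingers":255},
    {"tx":0,"ty":0,"tz":17,"ax":0,"ay":0,"az":0,"fingers":255},
    {"tx":0,"ty":0,"tz":18.5,"ax":0,"ay":0,"az":0,"fingers":255},
    {"tx":0,"ty":0,"tz":19.5,"ax":0,"ay":0,"az":0,"fingers":255},
    {"tx":0,"ty":0,"tz":20,"ax":0,"ay":0,"az":0,"fingers":255},
    {"tx":0,"ty":0,"tz":20,"ax":0,"ay":0,"az":0,"fingers":255},
    {"tx":0,"ty":0,"tz":20,"ax":0,"ay":0,"az":0,"fingers":255}
  ]
}}

```text
clock: 9.35
tcp_pos: [539.7, -68.5, 120.2]
ee_rot: [0.105, 0.994, 0.0, 0.0]
wrist_force: [-3.2, 1.0, 6.8]
grip_width: 26.8
```

```bash
python3 look.py c2 222 158;python3 st.py
```

```text
9.4 tcp [539.71 -68.48 120.17] F [-2.39  0.87  7.26] T [ 0.287  0.821 -0.021] w 26.6 j [-0.04  0.53  0.11  1.92 -0.08  0.7   1.48]
[[-0.9779, 0.2093, 0.0005], [0.2093, 0.9779, 0.0003], [-0.0005, 0.0004, -1.0]]
```

View pics/c2.png

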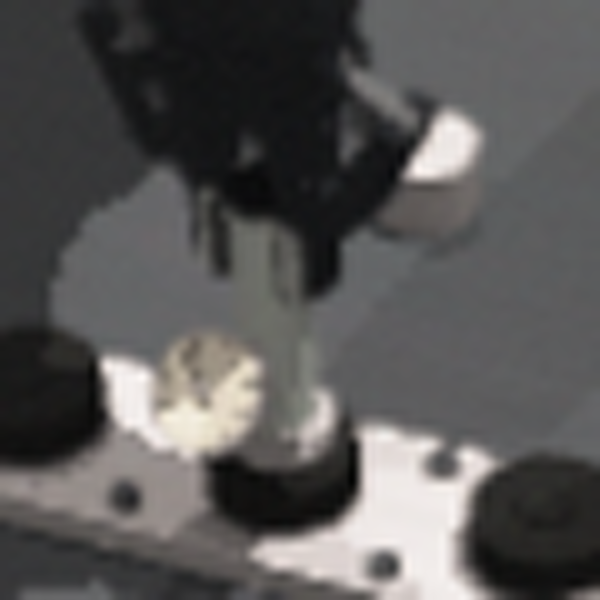

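```bash
python3 - <<'E'
from h import *
import pickle
o=[]
for n,(u,v) in {"c1":(237,186),"c2":(237,190),"b2":(263,197),"a3":(290,203)}.items():
    s=pickle.load(open(n+".pkl","rb")); g=cv2.cvtColor(s["img"][v:v+16,u:u+16],cv2.COLOR_RGB2LAB)[...,0]
    g=cv2.createCLAHE(3,(2,2)).apply(cv2.resize(g,None,fx=20,fy=20,interpolation=cv2.INTER_CUBIC)); o.append(g)
cv2.imwrite("pics/dials.png",cv2.resize(np.vstack([np.hstack(o[:2]),np.hstack(o[2:])]),(600,600)))
E
```

```text
(no output)
```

View pics/dials.png

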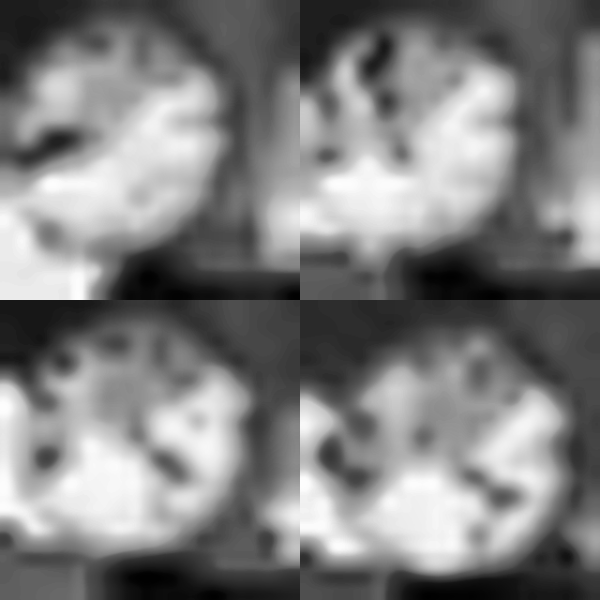

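Top right (c) shows the needle at about 11:15, a rise of about 1.6 rad or 2.9 mm. Pads b and a (bottom row) read about 7–7.5 mm, so c looks soft. I'll press pad d as well to complete the comparison, then come back.

{"method": "play_rows", "body": {
  "moves": [
    {"tx":0,"ty":0,"tz":-10,"ax":0,"ay":0,"az":0,"fingers":255},
    {"tx":0,"ty":0,"tz":-24,"ax":0,"ay":0,"az":0,"fingers":255},
    {"tx":-7,"ty":-30,"tz":-24,"ax":0,"ay":0,"az":0,"fingers":255},
    {"tx":-14,"ty":-60,"tz":-24,"ax":0,"ay":0,"az":0,"fingers":255},
    {"tx":-20,"ty":-85,"tz":-24,"ax":0,"ay":0,"az":0,"fingers":255},
    {"tx":-22.5,"ty":-97,"tz":-24,"ax":0,"ay":0,"az":0,"fingers":255},
    {"tx":-22.5,"ty":-97,"tz":-23,"ax":0,"ay":0,"az":0,"fingers":255},
    {"tx":-22.5,"ty":-97,"tz":-20,"ax":0,"ay":0,"az":0,"fingers":255},
    {"tx":-22.5,"ty":-97,"tz":-20,"ax":0,"ay":0,"az":0,"fingers":255},
    {"tx":-22.5,"ty":-97,"tz":-20,"ax":0,"ay":0,"az":0,"fingers":255}
  ]
}}

```text
clock: 10.23
tcp_pos: [541.1, -166.2, 138.9]
ee_rot: [0.104, 0.995, 0.001, -0.0]
wrist_force: [0.2, 0.2, -4.4]
grip_width: 26.6
```

```bash
python3 look.py d1 197 152;python3 st.py
```

```text
10.28 tcp [ 541.29 -166.37  139.11] F [-0.49 -0.53 -3.73] T [ 0.04  -0.032  0.029] w 26.5 j [ 0.13  0.53  0.12  1.85 -0.09  0.77  1.66]
[[-0.9783, 0.207, -0.0004], [0.207, 0.9783, 0.0009], [0.0006, 0.0008, -1.0]]
```

View pics/d1.png

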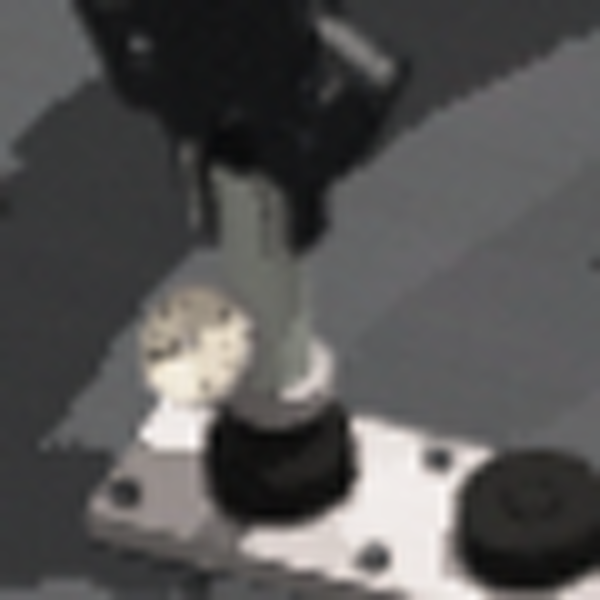

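Centred over pad d. Pressing.

{"method": "play_rows", "body": {
  "moves": [
    {"tx":0,"ty":0,"tz":5,"ax":0,"ay":0,"az":0,"fingers":255},
    {"tx":0,"ty":0,"tz":9,"ax":0,"ay":0,"az":0,"fingers":255},
    {"tx":0,"ty":0,"tz":11,"ax":0,"ay":0,"az":0,"fingers":255},
    {"tx":0,"ty":0,"tz":13,"ax":0,"ay":0,"az":0,"fingers":255},
    {"tx":0,"ty":0,"tz":15,"ax":0,"ay":0,"az":0,"fingers":255},
    {"tx":0,"ty":0,"tz":17,"ax":0,"ay":0,"az":0,"fingers":255},
    {"tx":0,"ty":0,"tz":18.5,"ax":0,"ay":0,"az":0,"fingers":255},
    {"tx":0,"ty":0,"tz":19.5,"ax":0,"ay":0,"az":0,"fingers":255},
    {"tx":0,"ty":0,"tz":20,"ax":0,"ay":0,"az":0,"fingers":255},
    {"tx":0,"ty":0,"tz":20,"ax":0,"ay":0,"az":0,"fingers":255},
    {"tx":0,"ty":0,"tz":20,"ax":0,"ay":0,"az":0,"fingers":255}
  ]
}}

```text
clock: 11.2
tcp_pos: [541.6, -167.8, 120.4]
ee_rot: [0.105, 0.994, 0.0, 0.0]
wrist_force: [-2.9, 2.0, 7.7]
grip_width: 26.6
```

```bash
python3 look.py d2 197 152;python3 st.py
```

```text
11.25 tcp [ 541.6  -167.85  120.39] F [-3.34  2.81  9.42] T [0.844 0.808 0.04 ] w 26.7 j [ 0.13  0.56  0.12  1.86 -0.09  0.73  1.66]
[[-0.9779, 0.2091, 0.0008], [0.2091, 0.9779, 0.0004], [-0.0007, 0.0006, -1.0]]
```

View pics/d2.png

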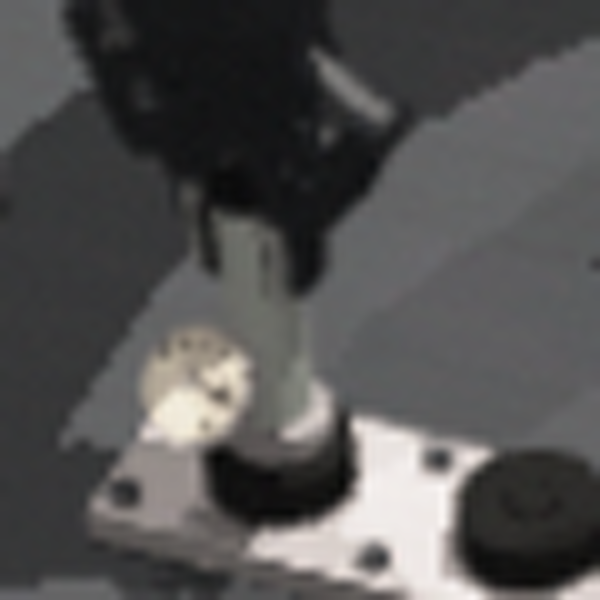

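Pad d is firm as well, with the needle at about 4 o'clock. Returning to pad c to leave the tester there.

{"method": "play_rows", "body": {
  "moves": [
    {"tx":0,"ty":0,"tz":-10,"ax":0,"ay":0,"az":0,"fingers":255},
    {"tx":0,"ty":0,"tz":-24,"ax":0,"ay":0,"az":0,"fingers":255},
    {"tx":7,"ty":30,"tz":-24,"ax":0,"ay":0,"az":0,"fingers":255},
    {"tx":14,"ty":60,"tz":-24,"ax":0,"ay":0,"az":0,"fingers":255},
    {"tx":20,"ty":85,"tz":-24,"ax":0,"ay":0,"az":0,"fingers":255},
    {"tx":22.5,"ty":98,"tz":-24,"ax":0,"ay":0,"az":0,"fingers":255},
    {"tx":22.5,"ty":98,"tz":-23,"ax":0,"ay":0,"az":0,"fingers":255},
    {"tx":22.5,"ty":98,"tz":-20,"ax":0,"ay":0,"az":0,"fingers":255},
    {"tx":22.5,"ty":98,"tz":-20,"ax":0,"ay":0,"az":0,"fingers":255},
    {"tx":22.5,"ty":98,"tz":-20,"ax":0,"ay":0,"az":0,"fingers":255}
  ]
}}

```text
clock: 12.08
tcp_pos: [539.4, -69.4, 139.1]
ee_rot: [0.106, 0.994, -0.001, -0.0]
wrist_force: [-0.1, 0.5, -3.8]
grip_width: 27.1
```

```bash
python3 look.py c3 222 158;python3 st.py; python3 - <<'E'
from h import *
import pickle
from cell import manip
s=pickle.load(open("c3.pkl","rb"))
a=np.linspace(0,6.283,73)
im=cv2.imread("pics/c3.png")
x,y,z=manip.get_state()["tcp_pos"]; f=z-85.2
for (x,y,r,z,c) in [(x,y,20,f+12,(0,0,255)),(x,y,20,f,(0,128,255)),(x,y,14,f+115,(0,255,0)),(539.7,-67.2,28,36,(255,0,0)),(539.7,-67.2,28,14,(255,0,255))]:
    p=proj(s,np.c_[x+r*np.cos(a),y+r*np.sin(a),0*a+z]); p=((p-[222,158]+.5)*10-.5)
    cv2.polylines(im,[p.round().astype(int)],True,c,1)
cv2.imwrite("pics/c3o.png",im)
E
```

```text
12.13 tcp [539.49 -69.29 139.21] F [ 0.22 -0.95 -3.26] T [-0.02   0.005  0.026] w 26.6 j [-0.04  0.5   0.11  1.91 -0.08  0.74  1.47]
[[-0.9774, 0.2114, -0.0002], [0.2114, 0.9774, -0.0009], [0.0, -0.0009, -1.0]]
```

View pics/c3o.png

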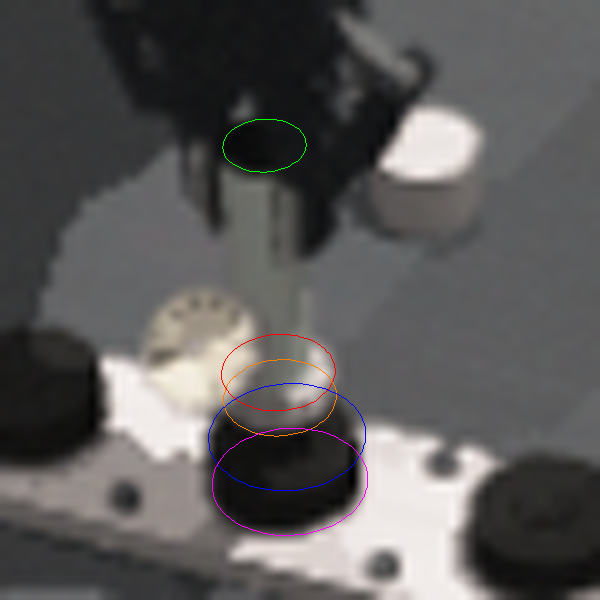

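Foot and pad outlines agree to about 0.5 px at pad c. Lowering to a light seat.

{"method": "play_rows", "body": {
  "moves": [
    {"tx":0,"ty":0,"tz":5,"ax":0,"ay":0,"az":0,"fingers":255},
    {"tx":0,"ty":0,"tz":9,"ax":0,"ay":0,"az":0,"fingers":255},
    {"tx":0,"ty":0,"tz":11,"ax":0,"ay":0,"az":0,"fingers":255},
    {"tx":0,"ty":0,"tz":13,"ax":0,"ay":0,"az":0,"fingers":255},
    {"tx":0,"ty":0,"tz":15,"ax":0,"ay":0,"az":0,"fingers":255},
    {"tx":0,"ty":0,"tz":17,"ax":0,"ay":0,"az":0,"fingers":255},
    {"tx":0,"ty":0,"tz":18.5,"ax":0,"ay":0,"az":0,"fingers":255},
    {"tx":0,"ty":0,"tz":18.5,"ax":0,"ay":0,"az":0,"fingers":255},
    {"tx":0,"ty":0,"tz":18.5,"ax":0,"ay":0,"az":0,"fingers":255},
    {"tx":0,"ty":0,"tz":18.5,"ax":0,"ay":0,"az":0,"fingers":255}
  ]
}}

```text
clock: 12.97
tcp_pos: [539.7, -67.8, 121.0]
ee_rot: [0.105, 0.994, -0.0, 0.0]
wrist_force: [-2.2, -1.4, -0.5]
grip_width: 27.0
```

```bash
python3 look.py c4 222 158;python3 st.py
```

```text
13.02 tcp [539.67 -67.73 120.98] F [-1.43 -0.87  0.32] T [-0.375  0.432  0.031] w 26.8 j [-0.04  0.53  0.11  1.92 -0.08  0.7   1.48]
[[-0.9779, 0.2093, 0.0001], [0.2093, 0.9779, -0.0002], [-0.0001, -0.0002, -1.0]]
```

View pics/c4.png

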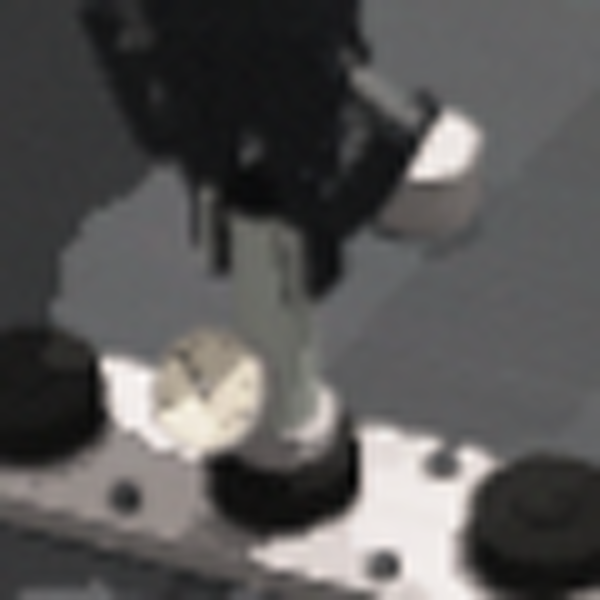

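{"method": "play_rows", "body": {
  "moves": [
    {"tx":0,"ty":0,"tz":0.5,"ax":0,"ay":0,"az":0,"fingers":255},
    {"tx":0,"ty":0,"tz":0.5,"ax":0,"ay":0,"az":0,"fingers":180},
    {"tx":0,"ty":0,"tz":0.5,"ax":0,"ay":0,"az":0,"fingers":172},
    {"tx":0,"ty":0,"tz":0.5,"ax":0,"ay":0,"az":0,"fingers":164},
    {"tx":0,"ty":0,"tz":0.5,"ax":0,"ay":0,"az":0,"fingers":156},
    {"tx":0,"ty":0,"tz":0.5,"ax":0,"ay":0,"az":0,"fingers":148},
    {"tx":0,"ty":0,"tz":0.5,"ax":0,"ay":0,"az":0,"fingers":140},
    {"tx":0,"ty":0,"tz":0.5,"ax":0,"ay":0,"az":0,"fingers":120},
    {"tx":0,"ty":0,"tz":0.5,"ax":0,"ay":0,"az":0,"fingers":90},
    {"tx":0,"ty":0,"tz":0.5,"ax":0,"ay":0,"az":0,"fingers":60},
    {"tx":0,"ty":0,"tz":0.5,"ax":0,"ay":0,"az":0,"fingers":40},
    {"tx":0,"ty":0,"tz":0.5,"ax":0,"ay":0,"az":0,"fingers":30}
  ]
}}

```text
clock: 14.02
tcp_pos: [539.7, -67.6, 120.3]
ee_rot: [0.105, 0.994, -0.0, 0.0]
wrist_force: [-0.1, -0.4, 0.3]
grip_width: 75.6
```

```bash
python3 look.py c5 222 158;python3 st.py
```

```text
14.07 tcp [539.69 -67.57 120.3 ] F [ 0.44  0.   -0.13] T [0.033 0.037 0.022] w 75.7 j [-0.04  0.53  0.11  1.92 -0.08  0.7   1.48]
[[-0.9779, 0.2092, 0.0], [0.2092, 0.9779, 0.0], [-0.0, 0.0, -1.0]]
```

View pics/c5.png

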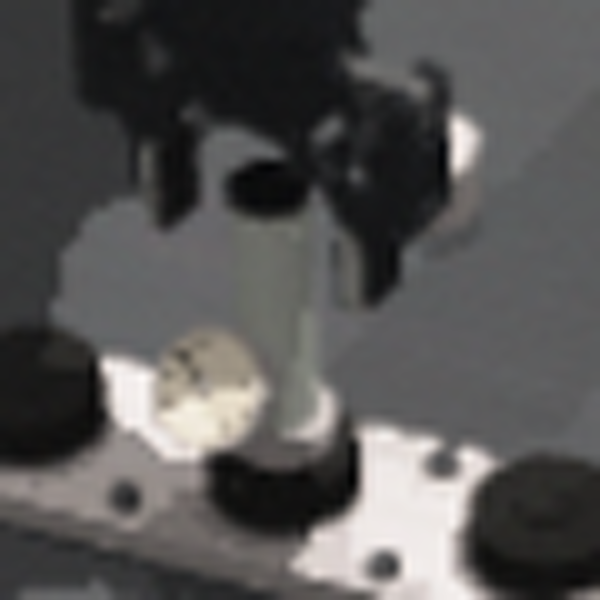

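The jaws are open and clear, and the tester stands upright on pad c. Retreating straight up.

{"method": "play_rows", "body": {
  "moves": [
    {"tx":0,"ty":0,"tz":-10,"ax":0,"ay":0,"az":0,"fingers":0},
    {"tx":0,"ty":0,"tz":-30,"ax":0,"ay":0,"az":0,"fingers":0},
    {"tx":0,"ty":0,"tz":-55,"ax":0,"ay":0,"az":0,"fingers":0},
    {"tx":0,"ty":0,"tz":-85,"ax":0,"ay":0,"az":0,"fingers":0},
    {"tx":0,"ty":0,"tz":-115,"ax":0,"ay":0,"az":0,"fingers":0},
    {"tx":0,"ty":0,"tz":-140,"ax":0,"ay":0,"az":0,"fingers":0},
    {"tx":60,"ty":0,"tz":-150,"ax":0,"ay":0,"az":0,"fingers":0},
    {"tx":100,"ty":0,"tz":-150,"ax":0,"ay":0,"az":0,"fingers":0},
    {"tx":120,"ty":0,"tz":-150,"ax":0,"ay":0,"az":0,"fingers":0},
    {"tx":120,"ty":0,"tz":-150,"ax":0,"ay":0,"az":0,"fingers":0}
  ]
}}

```text
clock: 14.9
tcp_pos: [415.0, -41.7, 269.9]
ee_rot: [0.105, 0.994, 0.0, -0.003]
wrist_force: [-0.7, -0.4, 0.3]
grip_width: 85.2
```

```bash
python3 look.py e1 222 158;python3 st.py; python3 - <<'E'
from h import *
import pickle
from cell import manip
s=pickle.load(open("e1.pkl","rb"))
t=manip.grab_frame("top"); crop(t,"pics/e1t.png",160,160,210,140,3.8)
a=np.linspace(0,6.283,73)
im=cv2.imread("pics/e1.png")
x,y,f=539.7,-67.6,36
for (x,y,r,z,c) in [(x,y,20,f+12,(0,0,255)),(x,y,14,f+115,(0,255,0)),(539.7,-67.2,28,36,(255,0,0))]:
    p=proj(s,np.c_[x+r*np.cos(a),y+r*np.sin(a),0*a+z]); p=((p-[222,158]+.5)*10-.5)
    cv2.polylines(im,[p.round().astype(int)],True,c,1)
cv2.imwrite("pics/e1o.png",im)
E
```

```text
14.95 tcp [418.93 -42.02 270.76] F [ 0.99  0.11 -0.15] T [ 0.044 -0.045  0.023] w 85.2 j [-0.11  0.1   0.11  2.08 -0.01  0.96  1.37]
[[-0.978, 0.2084, -0.0011], [0.2084, 0.978, 0.0006], [0.0012, 0.0003, -1.0]]
```

View pics/e1o.png

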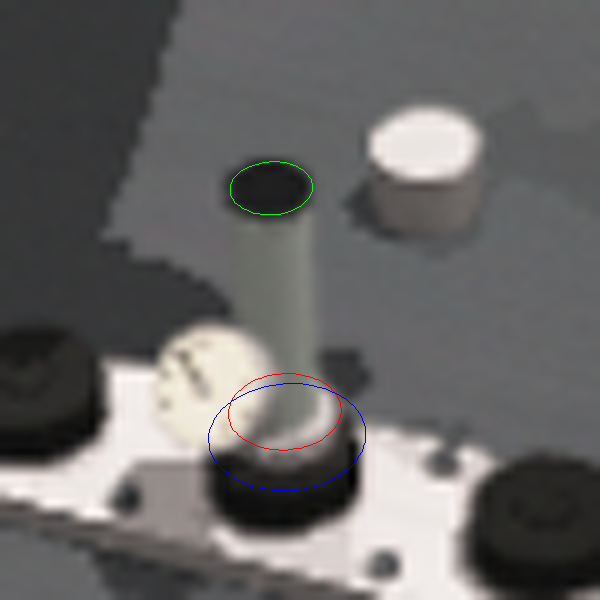

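View pics/e1t.png

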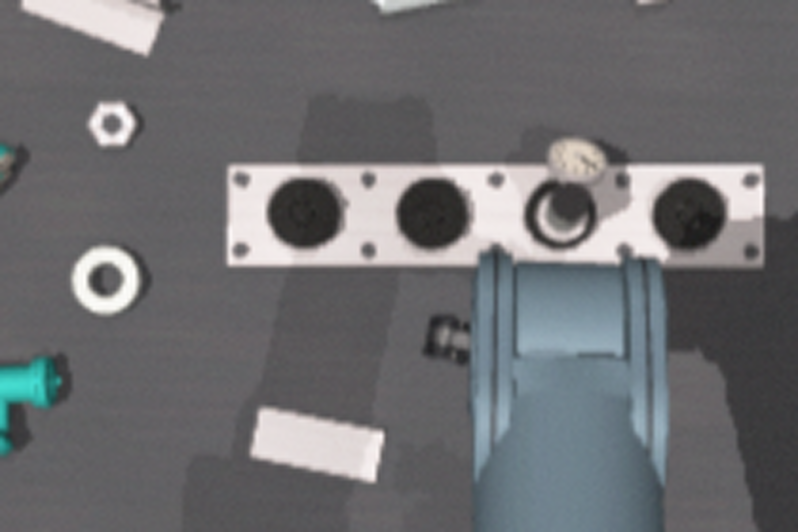

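The tester stands alone on pad c. Its cap at crop (271,188) matches the upright prediction, the foot is concentric with the pad in the top view, and the needle is at about 11 o'clock, so the foot is seated. Handing in.

```bash
python3 -c "
from cell import manip
print(manip.hand_in())"
```

```text
the job is handed in; nothing more can be done
None
```

The soft buffer is **pad_c**, and the tester is now standing on it. The job was handed in at about 15 s, well inside the 61 s limit.

I took the tester from its ring and pressed it on all four buffers in the order a, b, c, d. Pin depths are rough readings of the needle from the camera pictures:

| Buffer | Load on buffer | Needle position | Pin depth | Result |
|---|---|---|---|---|
| pad_a | about 16 N | about 4:30 | about 7 to 7.5 mm | firm |
| pad_b | about 13 N | about 4:15 | about 7 mm | firm |
| pad_c | about 11 N | about 11:15 | about 3 mm | soft |
| pad_d | about 13 N | about 4 o'clock | about 7 mm | firm |

After returning to pad_c I lowered the tester until its own weight carried it, opened the jaws and backed away.

**Last checks:**
- The cap is where an upright tester should have it, to under 1 px.
- The foot is concentric with pad_c in the top view.
- The needle still reads about 2.5 to 3 mm, so the foot is seated.
- The wrist force is about zero, and the robot is clear of everything.

**Disagreements:**
- The two cameras differed by about 2 mm on the pad positions, which is within their calibration.
- One dial fit in the top view, with the arm partly covering the dial, was 2 px off. I relied on the scene view there.
- While pressing, the wrist showed a side force of up to about 5 N, most likely from the arm flexing. I saw no tilt from it.

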